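# Show the plate's edge at the magnifier

## Robot

A 7-joint arm with a two-finger parallel gripper is mounted at the origin on the work surface. World frame = base frame: x ahead of the robot, y to its left, z up, the work surface at z = 0. Lengths are in m, angles in rad, forces in N, time in s.
With the tool pointing down it reaches from about 0.4 to 0.925 m from the base axis. Payload 4.1 kg.
Tool frame: the origin (TCP) lies on the centre line of the jaws, within the pads' length; the fingertips stand 17 mm ahead of it and the grasp point (between the pads) lies 2 mm behind it (bot.tips_ahead is the distance from the TCP to the fingertips, in m); x points along the fingers, y is the direction in which the jaws open and shut, and the axes are right-handed (so a half turn about x gives the same grasp; the last joint's range is limited). The gripper opens to 85 mm and grips with 20 to 120 N. Pads are 22 mm wide; open, the fingers measure 114 mm over their backs; the gripper's body (76 mm by 85 mm) begins 54 mm behind the grasp point. The pads swing forward as they close: fully open they stand 13 mm farther back than shut.
Start: joints at [-1.423, 0.398, 0.045, 1.537, -0.019, 1.207, -0.051], TCP at [0.159, 0.63, 0.248] pointing down, gripper open.
Joint ranges: [-2.82, 2.82], [-0.49, 2.23], [-1.37, 1.46], [0, 2.46], [-1.36, 4.5], [0.23, 2], [-2.94, 2.94]. Speed limits (rad/s): [2.57, 2.57, 3.14, 3.14, 3.14, 3.14, 3.14].

## Interface

Orientations are given as a 3x3 rotation matrix whose columns are the frame's x, y, z axes.
In Python, from cell import bot, get_image, camera_info gives the robot as it stands.
- The arm moves only by the tool arm_command, never from a script. Its argument "rows" is a list of rows, each a list of 3 entries, a list of its own where there are three numbers: the turn, a rotation vector about the tool's x, y, z in degrees, then the shift along the tool's x, y, z in m, then the opening, from 0 (shut) to 1 (fully open). In form: [[[rx, ry, rz], [x, y, z], claw], ...]. A call has 1 to 8 rows; each row shifts and turns the commanded pose from where the row before left it, along the tool's axes as they then stand; what a row does not reach is not made up. A row lasts 1/10 s, in which the tool goes at most 50 mm and 8.59 degrees, less where a joint would pass 70% of its speed; a pose out of reach is approached as far as the arm can. A call with a gripper value outside its range is refused whole. The fingers move at their own pace and stop on an object; "squeeze" is the grip in N (left out, the last holds). Time passes only in rows, so rows that do not move let the fingers close. It gives the time, the measured TCP pose, the force and the opening at its end, in the units of the state.
- bot.get_state(): the state, without advancing time (a new reading comes with each control period).
- get_image(name): name is "scene" or "top" or "wrist"; returns the picture (480x640x3 uint8, blue, green, red); there is no depth.
- camera_info(name): a dict with "K" (3x3 intrinsics, pixels), "k1" (the pictures are not rectified: a ray, as slopes to the right and down, at radius r is drawn at 1 + k1 r^2 times it, then the intrinsics apply), "R" (3x3) and "t" (3): a world point X has camera coordinates R X + t. Camera axes: x right, y down, z forward; pixel columns grow to the right and rows downward; lengths in m; the calibration is good to about 2 mm. A picture is of the moment at which its call begins: read the wrist's pose just before it. camera_info takes no time and is no camera call; for the wrist camera it gives the pose at the moment of the call.
- bot.finish_job(): hands the job in, once; it reports no verdict.
The state is a dict: "time_s": time; "joint_positions": joint angles; "qvel": joint speeds; "joint_torque": joint torques, N m; "position": TCP position; "ee_rot": TCP orientation; "contact_force": force on the tool from outside, world axes, zero at the start; "ft_torque": the same for the moment, N m; "grip_width": finger opening in m.
Only numpy, scipy, OpenCV 4.12 (cv2) and the standard library are available. Lean on these libraries where they do the work, as an engineer would, in place of code of your own. Each camera call takes 0.05 s, during which the arm holds its last target. There are 200 camera calls.

## Task

On the drone repair bench a thin black base plate lies flat on a raised metal ledge. Without gripping or lifting it, push the plate along the ledge with the fingertips until about a third of its length sticks out past the end of the ledge nearer the round standing magnifier, so that its edge can be inspected there; leave it lying flat, straight along the ledge and not sticking out over either long side. Leave the magnifier and the other things on the bench where they are.

Things in the scene. Friction and masses are not known exactly. Their poses are not given: they have to be found in the camera images.
- ledge: Fixed aluminium shelf on two grey legs, 140 mm wide (its x) by 280 mm long (its y), flat bare top without rim or lip 60 mm above the bench. Origin on the bench under its centre; the ends are at y = +140 mm and -140 mm in its frame.
- plate: Thin flat black plate, 80 mm wide (its x), 130 mm long (its y), 6 mm thick, about 0.1 kg, loose, lying near the ledge's middle, turned up to 16 degrees from the ledge's length. Origin: centre of its underside. Slides at about 1 N; a touched corner sticks to the finger, so its centre shifts up to 20 mm sideways as a push on its end straightens it. Tips off if over half overhangs.
- magnifier: Loose standing magnifier: round base 70 mm in diameter, 12 mm high, short post and an upright round lens 78 mm across, 117 mm high in all. Stands on the bench some 140 mm beyond one end of the ledge (either one). Origin at the centre of the base's underside.
- battery: Bystander: grey drone battery block 50 x 75 x 36 mm lying on the bench beyond the other end of the ledge. Origin at the centre of its underside.
- tape: Bystander: roll of white tape lying flat on the bench farther from the robot than the ledge, 80 mm in diameter, 40 mm high. Origin at the centre of its underside.
- driver: Bystander: screwdriver 160 mm long lying on the bench farther from the robot than the ledge. Origin on the bench under its middle part.
Mind the look-alikes: they are no part of the job. There is more than one size of the plate; the one meant has the size given above.

How it is judged:
By the outcome, as a careful person would: the job done as asked, in the order asked, and still so for the second after the job is handed in, with the robot touching nothing.
It also fails if it takes over 42 s, if anything falls off the work surface, if the arm or the gripper's body presses on something with over 40 N, if the wrist force passes 120 N, or if a joint passes its speed limit or range.

## Working session

There is one attempt and no reset: what is moved stays moved. The work goes in short steps, Python scripts to look and compute and a tool call to move; the robot and the scene stay as the last step left them, time stands still between calls to the robot, and variables do not carry over. Pictures are saved under pics/ and viewed, on a budget of 10 in all, crops included, one or two more only if the job needs it, and the job is handed in when it is done.

Besides the shell and the picture viewer there is one more tool, called after "Emit:" by a JSON object that holds its "fn" and its "kwargs", one argument or row to a line. arm_command: Moves the arm, as the interface text tells. Its arguments: {"type":"object","properties":{"rows":{"type":"array","items":{"type":"array"}},"squeeze":{"type":"number"}},"required":["rows"]}

```bash
mkdir -p pics; ls; python3 - <<'E'
from cell import bot,get_image,camera_info
import cv2,numpy as np
s=bot.get_state()
print(s['time_s'],s['position'],np.round(s['ee_rot'],3).tolist(),s['grip_width'],bot.tips_ahead)
for n in('top','scene'):
    cv2.imwrite(f'pics/{n}0.png',get_image(n)); c=camera_info(n); print(n,np.round(c['K'],1).tolist(),c['k1'],np.round(-np.array(c['R']).T@c['t'],3))
E
```

```text
pics
0.0 [0.15865208 0.62971259 0.24724916] [[-0.0, 0.244, 0.97], [-0.002, 0.97, -0.244], [-1.0, -0.002, 0.0]] 0.08556145828856876 0.017
top [[506.7, 0.0, 314.8], [0.0, 506.7, 245.8], [0.0, 0.0, 1.0]] -0.03468910691345457 [0.354 0.056 0.979]
scene [[569.2, 0.0, 325.9], [0.0, 569.2, 241.6], [0.0, 0.0, 1.0]] -0.09950647144499311 [ 1.227 -0.753  0.725]
```

View pics/top0.png

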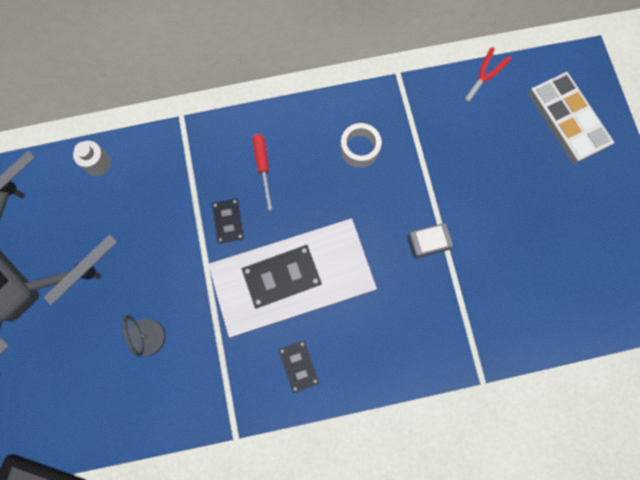

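View pics/scene0.png

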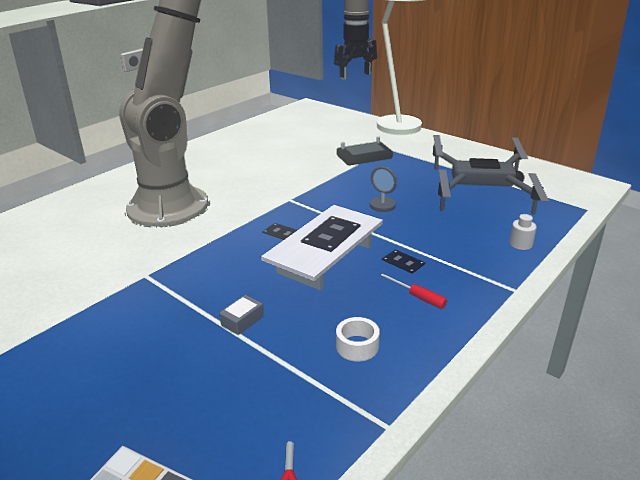

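The top view shows the ledge at about (293,277) and the plate on it at about (282,276). The magnifier is beyond the left end at (148,337), and the battery is beyond the right end. I'll measure all of these next.

```bash
cat > h.py <<'E'
import cv2,numpy as np
from cell import bot,get_image,camera_info
def px2w(c,px,z):
    K,R,t=(np.array(c[k]) for k in('K','R','t'))
    p=np.array(px,float).reshape(-1,1,2)
    u=cv2.undistortPoints(p,K,np.array([c['k1'],0,0,0.]))[:,0]
    d=np.c_[u,np.ones(len(u))]@R; o=-R.T@t
    return (o+d*((z-o[2])/d[:,2])[:,None])[:,:2]
def rect(c,mask,z,near):
    mask=cv2.morphologyEx(mask,cv2.MORPH_OPEN,np.ones((3,3)))
    cs,_=cv2.findContours(mask,cv2.RETR_EXTERNAL,cv2.CHAIN_APPROX_NONE)
    ct=max((k for k in cs if cv2.pointPolygonTest(cv2.convexHull(k),near,False)>=0),key=cv2.contourArea)
    w=px2w(c,ct[:,0],z).astype(np.float32)
    (cx,cy),(a,b),g=cv2.minAreaRect(w*1000)
    box=cv2.boxPoints(((cx,cy),(a,b),g))
    e0,e1=box[1]-box[0],box[2]-box[1]; e=e0 if np.linalg.norm(e0)>np.linalg.norm(e1) else e1
    e=e/np.linalg.norm(e); e=e*np.sign(e[1])
    return np.array([cx,cy]),max(a,b),min(a,b),e
def measure(name='top',near=(281,277)):
    c=camera_info(name); im=get_image(name).astype(int)
    hsv=cv2.cvtColor(im.astype(np.uint8),cv2.COLOR_BGR2HSV)
    led=((im.min(2)>150)*255).astype(np.uint8)
    # keep plate hole filled (external contour)
    L=rect(c,led,.060,near)
    dark=((im.max(2)<100)*255).astype(np.uint8)
    P=rect(c,dark,.066,near)
    return L,P
def report(L,P):
    e=L[3]; n=np.array([e[1],-e[0]])
    d=P[0]-L[0]
    print('ledge',L[0],L[1],L[2],'dir',e,'deg',np.degrees(np.arctan2(-e[0],e[1])))
    print('plate',P[0],P[1],P[2],'rel deg',np.degrees(np.arctan2(P[3]@n,P[3]@e)),'along',d@e,'side(n)',d@n,'n',n)
E
python3 - <<'E'
from h import *
np.set_printoptions(precision=3,suppress=True)
report(*measure())
c=camera_info('top')
print(px2w(c,[[211,264],[354,219],[376,290],[229,336]],.06))
print('mag',px2w(c,[[148,337]],.012),'batt',px2w(c,[[432,238]],.036))
E
```

```text
ledge [474.445 -83.406] 1345.393310546875 880.106201171875 dir [0.003 1.   ] deg -0.19821125
plate [507.795  92.092] 125.00012969970703 75.81526947021484 rel deg -8.4660015 along 175.6125128764749 side(n) 32.74344619402585 n [ 1.    -0.003]
[[ 0.558  0.215]
 [ 0.586 -0.063]
 [ 0.447 -0.072]
 [ 0.421  0.205]]
mag [[0.455 0.364]] batt [[ 0.524 -0.203]]
```

```bash
python3 - <<'E'
s=open('h.py').read()
s=s.replace("    # keep plate hole filled (external contour)\n    L=rect(c,led,.060,near)\n    dark=((im.max(2)<100)*255).astype(np.uint8)\n",
"""    dark=((im.max(2)<100)*255).astype(np.uint8)
    L=rect(c,cv2.morphologyEx(led|dark,cv2.MORPH_OPEN,cv2.getStructuringElement(2,(15,15))),.060,near)
""")
open('h.py','w').write(s)
E
python3 - <<'E'
from h import *
np.set_printoptions(precision=3,suppress=True)
report(*measure())
E
```

```text
ledge [503.857  78.653] 291.624267578125 141.67918395996094 dir [-0.102  0.995] deg 5.86257
plate [507.798  92.033] 124.88618469238281 75.79486846923828 rel deg -2.4111314 along 12.907393514104115 side(n) 5.287150257331405 n [0.995 0.102]
```

```bash
python3 - <<'E'
from h import *
im=get_image('top'); cv2.imwrite('pics/crop1.png',cv2.resize(im[205:350,195:390],None,fx=4,fy=4,interpolation=cv2.INTER_CUBIC))
np.set_printoptions(precision=4,suppress=True)
g=cv2.cvtColor(im,cv2.COLOR_BGR2GRAY)
a=np.array([[211,264],[354,219],[376,290],[229,336]],np.float32).reshape(-1,1,2)
a=cv2.cornerSubPix(g,a,(4,4),(-1,-1),(3,40,.01)); print(a[:,0])
w=px2w(camera_info('top'),a,.06); print(w,w.mean(0),np.linalg.norm(w-np.roll(w,-1,0),axis=1))
E
```

```text
[[208.3418 262.9401]
 [351.3242 217.9329]
 [376.31   288.6107]
 [228.544  336.8871]]
[[ 0.5606  0.2191]
 [ 0.5889 -0.0584]
 [ 0.4492 -0.0731]
 [ 0.42    0.206 ]] [0.5046 0.0734] [0.279  0.1405 0.2806 0.1412]
```

View pics/crop1.png

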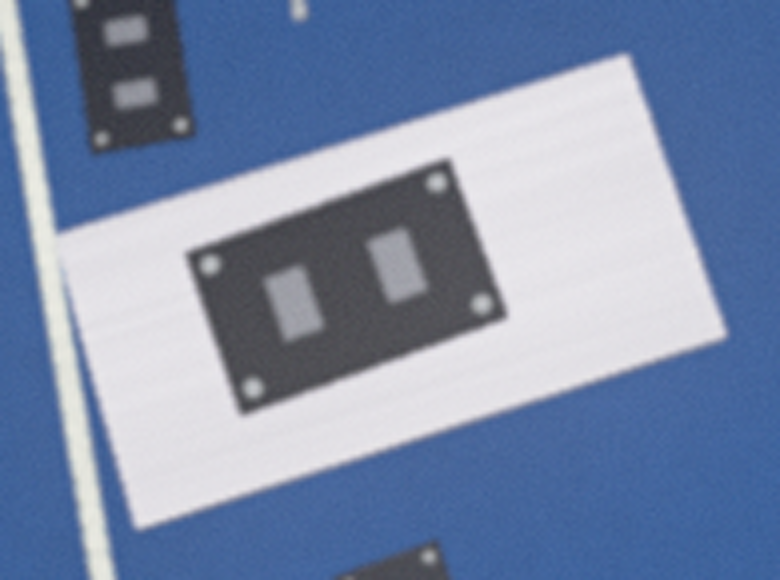

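Emit:
{"fn": "arm_command", "kwargs": {
  "rows": [
    [[8.5,0,0],[0,0,0],0.5],
    [[8.5,0,0],[0,0,0],0.5],
    [[8.5,0,0],[0,0,0],0.5],
    [[8.5,0,0],[0,0,0],0.5],
    [[8.5,0,0],[0,0,0],0.5],
    [[8.5,0,0],[0,0,0],0.5],
    [[8.5,0,0],[0,0,0],0.5],
    [[8.5,0,0],[0,0,0],0.5]
  ]
}}

```text
time_s: 1.05
position: [0.1587, 0.6302, 0.2482]
ee_rot: [[-0.0, 0.991, 0.131], [-0.0, 0.131, -0.991], [-1.0, -0.0, 0.0]]
contact_force: [-0.2, -0.4, 0.7]
grip_width: 0.0427
```

Emit:
{"fn": "arm_command", "kwargs": {
  "rows": [
    [[2,0,0],[0,0.018,0.042],0.5],
    [[0,0,0],[0,0.018,0.042],0.5],
    [[0,0,0],[0,0.018,0.042],0.5],
    [[0,0,0],[0,0.018,0.042],0.5],
    [[0,0,0],[0,0.018,0.042],0.5],
    [[0,0,0],[0,0.018,0.042],0.5],
    [[0,0,0],[0,0.018,0.042],0.5],
    [[0,0,0],[0,0.018,0.042],0.5]
  ]
}}

```text
time_s: 1.85
position: [0.3383, 0.3099, 0.2485]
ee_rot: [[0.0, 0.995, 0.102], [0.001, 0.102, -0.995], [-1.0, 0.0, -0.001]]
contact_force: [1.8, 0.3, 0.6]
grip_width: 0.0427
```

Emit:
{"fn": "arm_command", "kwargs": {
  "rows": [
    [[0,0,0],[0,0.018,0.042],0.5],
    [[0,0,0],[0,0.018,0.042],0.5],
    [[0,0,0],[0,0.018,0.042],0.5],
    [[0,0,0],[0,0.018,0.042],0.5],
    [[0,0,0],[0,0.018,0.042],0.5],
    [[0,0,0],[0,0.018,0.042],0.5],
    [[0,0,0],[0,0.018,0.042],0.5],
    [[0,0,0],[0,0,0],0.5]
  ]
}}

```text
time_s: 2.65
position: [0.4951, 0.025, 0.249]
ee_rot: [[0.003, 0.996, 0.091], [-0.004, 0.091, -0.996], [-1.0, 0.003, 0.004]]
contact_force: [-0.4, 1.0, -0.8]
grip_width: 0.0429
```

Emit:
{"fn": "arm_command", "kwargs": {
  "rows": [
    [[-0.7,0,0],[0,0.01,0.021],0.5],
    [[0,0,0],[0,0.01,0.021],0.5],
    [[0,0,0],[0.03,0,0],0.5],
    [[0,0,0],[0.03,0,0],0.5],
    [[0,0,0],[0.03,0,0],0.5],
    [[0,0,0],[0.03,0,0],0.5],
    [[0,0,0],[0.02,0,0],0.5],
    [[0,0,0],[0,0,0],0.5]
  ]
}}

```text
time_s: 3.45
position: [0.515, -0.0067, 0.1057]
ee_rot: [[-0.006, 0.993, 0.115], [-0.001, 0.115, -0.993], [-1.0, -0.006, -0.0]]
contact_force: [-1.1, 0.4, 0.1]
grip_width: 0.0424
```

```bash
python3 - <<'E'
from h import *
s=bot.get_state();np.set_printoptions(precision=4,suppress=True)
print(s['position'],s['ee_rot'],s['contact_force'])
cv2.imwrite('pics/w1.png',np.hstack([cv2.resize(get_image(n),(400,300)) for n in('wrist','scene')]))
E
```

```text
[ 0.515  -0.0067  0.1057] [[-0.0063  0.9933  0.115 ]
 [-0.0005  0.115  -0.9934]
 [-1.     -0.0063 -0.0002]] [-1.093   0.3539  0.0556]
```

View pics/w1.png

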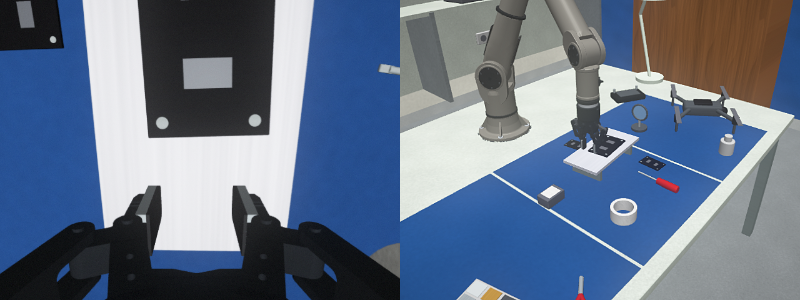

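The fingers are over the ledge behind the plate's rear end, about 5 mm left of its centre. I'll correct that and touch down gently to find the tip height.

Emit:
{"fn": "arm_command", "kwargs": {
  "rows": [
    [[0.7,0,0],[0,0.005,0],0.5],
    [[0,0,0],[0.01,0,0],0.5],
    [[0,0,0],[0.008,0,0],0.5],
    [[0,0,0],[0,0,0],0.5],
    [[0,0,0],[0,0,0],0.5],
    [[0,0,0],[0.002,0,0],0.5],
    [[0,0,0],[0,0,0],0.5],
    [[0,0,0],[0,0,0],0.5]
  ]
}}

```text
time_s: 4.35
position: [0.5226, -0.007, 0.0884]
ee_rot: [[0.0, 0.995, 0.102], [0.0, 0.102, -0.995], [-1.0, 0.0, -0.0]]
contact_force: [0.0, 0.3, -1.2]
grip_width: 0.0428
```

Emit:
{"fn": "arm_command", "kwargs": {
  "rows": [
    [[0,0,0],[0.001,0,0],0.5],
    [[0,0,0],[0,0,0],0.5],
    [[0,0,0],[0.001,0,0],0.5],
    [[0,0,0],[0,0,0],0.5]
  ]
}}

```text
time_s: 4.75
position: [0.5224, -0.0069, 0.0862]
ee_rot: [[-0.0, 0.995, 0.102], [0.0, 0.102, -0.995], [-1.0, -0.0, -0.0]]
contact_force: [0.1, -0.2, 0.4]
grip_width: 0.0427
```

Emit:
{"fn": "arm_command", "kwargs": {
  "rows": [
    [[0,0,0],[0.001,0,0],0.5],
    [[0,0,0],[0,0,0],0.5]
  ]
}}

```text
time_s: 4.95
position: [0.5224, -0.007, 0.0852]
ee_rot: [[-0.0, 0.995, 0.102], [0.0, 0.102, -0.995], [-1.0, -0.0, -0.0]]
contact_force: [0.1, -0.8, 0.2]
grip_width: 0.0428
```

Emit:
{"fn": "arm_command", "kwargs": {
  "rows": [
    [[0,0,0],[0.002,0,0],0.5],
    [[0,0,0],[0,0,0],0.5],
    [[0,0,0],[0.001,0,0],0.5],
    [[0,0,0],[0,0,0],0.5],
    [[0,0,0],[0.001,0,0],0.5],
    [[0,0,0],[0,0,0],0.5]
  ]
}}

```text
time_s: 5.55
position: [0.5224, -0.0069, 0.0812]
ee_rot: [[-0.0, 0.995, 0.102], [0.0, 0.102, -0.995], [-1.0, -0.0, -0.0]]
contact_force: [0.4, 0.5, -0.4]
grip_width: 0.0429
```

Emit:
{"fn": "arm_command", "kwargs": {
  "rows": [
    [[0,0,0],[0.001,0,0],0.5],
    [[0,0,0],[0,0,0],0.5]
  ]
}}

```text
time_s: 5.75
position: [0.5224, -0.007, 0.0802]
ee_rot: [[-0.0, 0.995, 0.102], [0.0, 0.102, -0.995], [-1.0, -0.0, -0.0]]
contact_force: [-0.4, 0.9, -0.2]
grip_width: 0.043
```

Emit:
{"fn": "arm_command", "kwargs": {
  "rows": [
    [[0,0,0],[0.001,0,0],0.5],
    [[0,0,0],[0,0,0],0.5]
  ]
}}

```text
time_s: 5.95
position: [0.5224, -0.0069, 0.0792]
ee_rot: [[-0.0, 0.995, 0.102], [0.0, 0.102, -0.995], [-1.0, -0.0, -0.0]]
contact_force: [0.0, -0.4, -0.2]
grip_width: 0.0427
```

Emit:
{"fn": "arm_command", "kwargs": {
  "rows": [
    [[0,0,0],[0.001,0,0],0.5],
    [[0,0,0],[0,0,0],0.5]
  ]
}}

```text
time_s: 6.15
position: [0.5225, -0.007, 0.0782]
ee_rot: [[-0.0, 0.995, 0.102], [0.0, 0.102, -0.995], [-1.0, -0.0, -0.0]]
contact_force: [-0.6, 0.1, -1.0]
grip_width: 0.043
```

Emit:
{"fn": "arm_command", "kwargs": {
  "rows": [
    [[0,0,0],[0.001,0,0],0.5],
    [[0,0,0],[0,0,0],0.5]
  ]
}}

```text
time_s: 6.35
position: [0.5224, -0.007, 0.0772]
ee_rot: [[-0.0, 0.995, 0.102], [0.0, 0.102, -0.995], [-1.0, -0.0, -0.0]]
contact_force: [-0.2, -0.2, -0.0]
grip_width: 0.043
```

Emit:
{"fn": "arm_command", "kwargs": {
  "rows": [
    [[0,0,0],[0.001,0,0],0.5],
    [[0,0,0],[0,0,0],0.5]
  ]
}}

```text
time_s: 6.55
position: [0.5224, -0.007, 0.0762]
ee_rot: [[-0.0, 0.995, 0.102], [0.0, 0.102, -0.995], [-1.0, -0.0, -0.0]]
contact_force: [-0.3, -0.5, 1.1]
grip_width: 0.0429
```

Emit:
{"fn": "arm_command", "kwargs": {
  "rows": [
    [[0,0,0],[0.001,0,0],0.5],
    [[0,0,0],[0,0,0],0.5]
  ]
}}

```text
time_s: 6.75
position: [0.5226, -0.007, 0.0753]
ee_rot: [[0.0, 0.995, 0.102], [0.0, 0.102, -0.995], [-1.0, 0.0, -0.0]]
contact_force: [-0.5, 0.1, 0.2]
grip_width: 0.0425
```

Emit:
{"fn": "arm_command", "kwargs": {
  "rows": [
    [[0,0,0],[0.001,0,0],0.5],
    [[0,0,0],[0,0,0],0.5]
  ]
}}

```text
time_s: 6.95
position: [0.5226, -0.007, 0.0752]
ee_rot: [[-0.0, 0.995, 0.102], [0.001, 0.102, -0.995], [-1.0, -0.0, -0.001]]
contact_force: [-2.7, 0.3, 9.6]
grip_width: 0.0428
```

```bash
python3 - <<'E'
from h import *
print(bot.get_state()['position'],bot.get_state()['contact_force'])
im=get_image('scene')[180:300,250:410]
cv2.imwrite('pics/s2.png',np.hstack([cv2.resize(im,None,fx=3,fy=3,interpolation=2),cv2.resize(get_image('wrist'),(320,360))]))
E
```

```text
[ 0.52260278 -0.00697878  0.07520629] [-2.73502281  0.34497628  9.56378055]
```

View pics/s2.png

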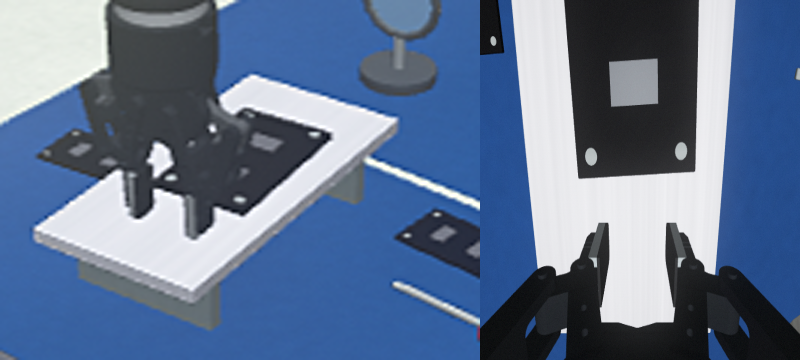

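The tips touched down at TCP z = 0.0752, and the fingers are centred behind the plate end. I'll raise 3 mm and push.

Emit:
{"fn": "arm_command", "kwargs": {
  "rows": [
    [[0,0,0],[-0.003,0,0],0.5],
    [[0,0,0],[0,0,0],0.5],
    [[0,0,0],[0,0,-0.008],0.5],
    [[0,0,0],[0,0,-0.008],0.5],
    [[0,0,0],[0,0,-0.004],0.5],
    [[0,0,0],[0,0,-0.004],0.5],
    [[0,0,0],[0,0,-0.004],0.5],
    [[0,0,0],[0,0,-0.004],0.5]
  ]
}}

```text
time_s: 7.85
position: [0.5191, 0.025, 0.0772]
ee_rot: [[-0.0, 0.995, 0.102], [-0.0, 0.102, -0.995], [-1.0, -0.0, 0.0]]
contact_force: [0.2, 0.6, -0.2]
grip_width: 0.0425
```

Emit:
{"fn": "arm_command", "kwargs": {
  "rows": [
    [[0,0,0],[0,0,-0.004],0.5],
    [[0,0,0],[0,0,-0.004],0.5],
    [[0,0,0],[0,0,-0.004],0.5],
    [[0,0,0],[0,0,-0.004],0.5],
    [[0,0,0],[0,0,-0.004],0.5],
    [[0,0,0],[0,0,-0.004],0.5],
    [[0,0,0],[0,0,-0.004],0.5],
    [[0,0,0],[0,0,-0.004],0.5]
  ]
}}

```text
time_s: 8.65
position: [0.516, 0.057, 0.0773]
ee_rot: [[0.0, 0.995, 0.102], [0.0, 0.102, -0.995], [-1.0, 0.0, -0.0]]
contact_force: [-0.2, 0.6, -0.1]
grip_width: 0.0425
```

```bash
python3 - <<'E'
from h import *
s=bot.get_state();print(s['position'],s['contact_force'])
im=get_image('top')[205:350,195:390]
cv2.imwrite('pics/t2.png',np.hstack([cv2.resize(im,None,fx=2.48,fy=2.48,interpolation=2)[:359],cv2.resize(get_image('wrist'),(310,359))]))
E
```

```text
[0.51595212 0.05697977 0.07730726] [-0.18128382  0.5864049  -0.12875114]
```

View pics/t2.png

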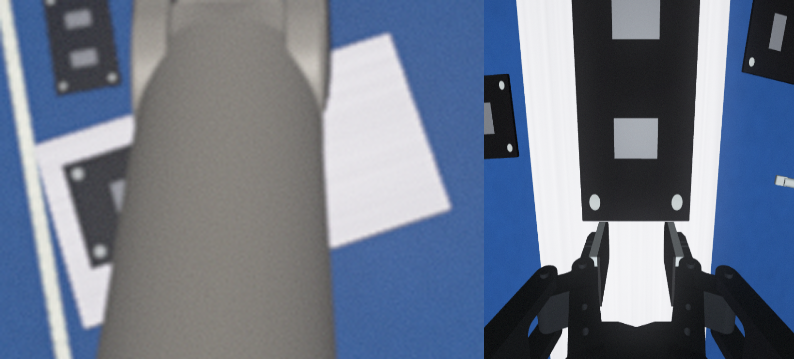

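```bash
python3 - <<'E'
from h import *
np.set_printoptions(precision=4,suppress=True)
e=np.array([-.103,.9947]);n=np.array([.9947,.103]);o=np.array([.504,.072])
f=lambda w:np.c_[(w-o)@e,(w-o)@n]
print('front',f(px2w(camera_info('top'),[[221.2,272.3],[232.1,313.1]],.066)))
c=camera_info('wrist');print('rear',f(px2w(c,[[202,294],[425,294]],.066)))
print('ledge corners top',f(px2w(camera_info('top'),[[209.2,263.2],[352.2,218.2],[376.7,289.5],[229,337.2]],.06)))
print('tcp',f(bot.get_state()['position'][:2][None]))
E
```

```text
front [[ 0.1218  0.0459]
 [ 0.1233 -0.0317]]
rear [[-0.0042 -0.0301]
 [-0.0041  0.05  ]]
ledge corners top [[ 0.1391  0.0704]
 [-0.1399  0.07  ]
 [-0.1388 -0.0712]
 [ 0.1413 -0.0706]]
tcp [[-0.0156  0.0104]]
```

Emit:
{"fn": "arm_command", "kwargs": {
  "rows": [
    [[0,0,0],[0,0,-0.005],0.5],
    [[0,0,0],[0,0,-0.005],0.5],
    [[0,0,0],[0,0,-0.005],0.5],
    [[0,0,0],[0,0,-0.005],0.5],
    [[0,0,0],[0,0,-0.005],0.5],
    [[0,0,0],[0,0,-0.005],0.5],
    [[0,0,0],[0,0,-0.005],0.5],
    [[0,0,0],[0,0,-0.005],0.5]
  ]
}}

```text
time_s: 9.55
position: [0.5118, 0.0969, 0.0773]
ee_rot: [[0.0, 0.995, 0.102], [0.0, 0.102, -0.995], [-1.0, 0.0, -0.0]]
contact_force: [0.6, -0.5, 0.5]
grip_width: 0.0423
```

Emit:
{"fn": "arm_command", "kwargs": {
  "rows": [
    [[0,0,0],[0,0,-0.005],0.5],
    [[0,0,0],[0,0,-0.005],0.5],
    [[0,0,0],[0,0,-0.004],0.5],
    [[0,0,0],[0,0,-0.003],0.5],
    [[0,0,0],[0,0,-0.002],0.5],
    [[0,0,0],[0,0,0],0.5],
    [[0,0,0],[0,0,0.005],0.5],
    [[0,0,0],[0,0,0.02],0.5]
  ]
}}

```text
time_s: 10.35
position: [0.5124, 0.0924, 0.0771]
ee_rot: [[-0.0, 0.994, 0.106], [0.001, 0.106, -0.994], [-1.0, -0.0, -0.001]]
contact_force: [0.4, -0.3, -0.5]
grip_width: 0.0426
```

Emit:
{"fn": "arm_command", "kwargs": {
  "rows": [
    [[0,0,0],[-0.03,0,0.01],0.5],
    [[0,0,0],[-0.04,0,0],0.5],
    [[0,0,0],[-0.04,0,0.04],0.5],
    [[0,0,0],[-0.02,0,0.045],0.5],
    [[0,0,0],[0,0,0.045],0.5],
    [[0,0,0],[0,0,0.045],0.5],
    [[0,0,0],[0,0,0.045],0.5],
    [[0,0,0],[0,0,0.045],0.5]
  ]
}}

```text
time_s: 11.15
position: [0.5398, -0.1805, 0.2027]
ee_rot: [[0.0, 0.995, 0.102], [0.001, 0.102, -0.995], [-1.0, 0.0, -0.001]]
contact_force: [0.9, -0.5, 0.1]
grip_width: 0.0428
```

```bash
python3 - <<'E'
from h import *
s=bot.get_state();print(s['position'],s['contact_force'])
im=get_image('top');cv2.imwrite('pics/t3full.png',im);cv2.imwrite('pics/t3.png',cv2.resize(im[200:370,110:390],None,fx=2.8,fy=2.8,interpolation=2))
E
```

```text
[ 0.53976881 -0.18045528  0.20267548] [ 0.93251496 -0.4797997   0.10819236]
```

View pics/t3.png

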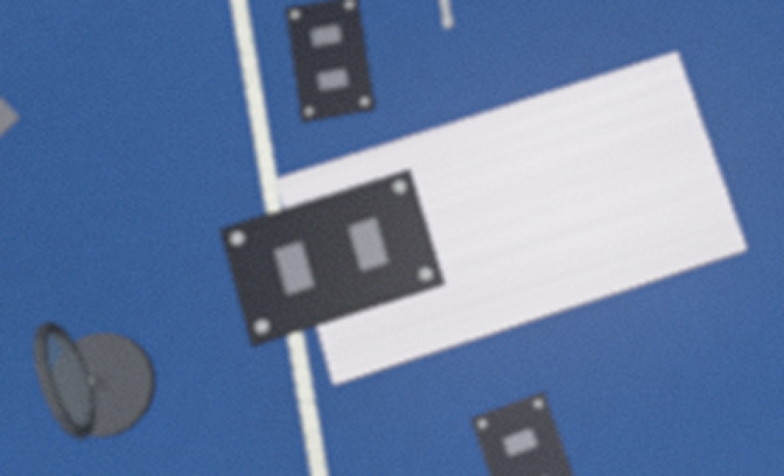

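The plate now overhangs the left end at about (235,285), straight along the ledge. The magnifier looks undisturbed. I'll check the numbers.

```bash
python3 - <<'E'
from h import *
np.set_printoptions(precision=4,suppress=True)
e=np.array([-.103,.9947]);n=np.array([.9947,.103]);o=np.array([.504,.072])
f=lambda w:np.c_[(w-o)@e,(w-o)@n]
w=px2w(camera_info('top'),np.array([[220,228],[410,171],[444,284],[253,346]])/2.8+[110,200],.066)
print(f(w),f(w).mean(0))
a,b=(cv2.imread(p).astype(int) for p in('pics/top0.png','pics/t3full.png'))
d=(abs(a-b).max(2)>60).astype(np.uint8);n_,_,st,_=cv2.connectedComponentsWithStats(d);print(st[1:][st[1:,4]>15])
E
```

```text
[[ 0.1832  0.0481]
 [ 0.0544  0.0459]
 [ 0.0547 -0.0318]
 [ 0.1828 -0.0321]] [0.1188 0.0075]
[[  396    62   188   418 46210]
 [  255   245    67    64  2430]
 [  189   261    68    62  2332]
 [  245   269     5     4    16]
 [  464   338     9    25    34]
 [  471   372     6     9    17]]
```

```bash
python3 -c "
from cell import bot
print(bot.finish_job(),bot.get_state()['time_s'])"
```

```text
the job is handed in; nothing more can be done
the job is handed in; nothing more can be done
```

I pushed the plate along the ledge with both fingertips against its rear end, without gripping or lifting it, then backed off and handed the job in. Handing in gave no verdict.

**Position:** In the last top image, taken at about 11 s of the 42 s allowed, the plate's front edge is 183 mm from the ledge centre. The ledge ends at 140 mm, so about 43 mm overhangs, a third of the plate's 130 mm, at the magnifier end.

**Alignment:** The plate is within about 1° of the ledge's length. Its centre is about 8 mm to one side, leaving over 20 mm to each long edge. That it still lies flat I judged only from this image: its corners fit the plate's size at the ledge's height.

**Other objects:** Comparing the first and last top images showed no change at the magnifier, tape, driver or look-alike plates. The arm hid the battery in the last image, so I did not check it. The gripper stopped about 150 mm above it and measured no contact.

**Forces:** The highest I read was about 10 N, when I touched the ledge to find the fingertip height.

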